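# Open the jar with the stuck cap

## Task

Open the amber jar: break its stuck red screw cap loose with a short hard twist anticlockwise (seen from above), turn it on until the lugs inside it come clear of the jar's thread, and lift it off; lift only when it comes freely, so that the jar is not pulled up out of its sprung stand. Set the cap down gently, without dropping it, right way up in the middle of the cork coaster, and leave the mug, the yoghurt tub and the teaspoon where they are.

Things in the scene. Friction and masses are not known exactly. Their poses are not given: they have to be found in the camera images.
- jar_stand: grey round jar stand, fixed on the worktop, 104 mm across and 12 mm high with a black rubber collar 83 mm across up to 35 mm height; origin at the centre of its underside, z up. The jar stands upright in its middle and cannot turn in it.
- jar (a joint): how far the jar (amber glass, 66 mm across, 92 mm tall to its mouth, 0.6 kg) is pulled up out of its seat in the stand, m; 0 = seated. A spring draws it down: it begins to rise at about 6 N of upward pull and then gives about 0.8 mm per newton; let go, it sinks back.
- jar_mouth (a point): centre of the jar's mouth, on the axis, 104 mm above the worktop when seated; axes are those of the stand. The neck below carries a two-start thread of flat ledges that the cap hides; how they lie round the neck differs from jar to jar and is not known beforehand. When the cap's lugs stand in the gaps between them the cap lifts straight off without resistance; 20 mm of rise clears the neck.
- cap: red ribbed round screw cap, 58 mm across, 24 mm tall, 0.1 to 0.15 kg; origin at the centre of its open underside, z up through its flat top, x towards the white dot. It starts on the jar, underside 84 mm above the worktop, and unscrews anticlockwise seen from above, without rising. Stuck at first: about 0.8 N m within the first 0.4 rad (grip 60 N or more); then it turns easily.
- cap_mark (a point): white dot on the cap's top, 24.5 mm from its axis, 24 mm above its underside. Two lugs in the cap hold it down, with 1.5 mm of vertical play, except over a span of about 0.3 rad lying somewhere between 0.85 and 2.35 rad of turn from the start, where it is free to lift. Turned past that the lugs catch under the next ledges until it is turned back; a stop comes at about 2.6 rad.
- cap_grip (a point): centre of the cap's top, on its axis, 108 mm above the worktop at the start. Grip the cap by its sides from above, tips down to 20 mm below this point; the jar's shoulder leaves 14 mm below the cap there. The cap is round and may be gripped at any yaw.
- coaster: round cork coaster, fixed on the worktop, 110 mm across, 5 mm thick; origin at the centre of its underside
- mug: green and white mug with a handle, 92x127 mm, 93 mm tall; origin at the middle of its underside; bystander
- yoghurt_tub: white, blue and red yoghurt tub, 72 mm across, 71 mm tall; origin at the middle of its underside; bystander
- teaspoon: steel teaspoon lying flat, 139 mm long, 30 mm wide, 10 mm high; origin at the middle of its underside; bystander
Not all that is in view belongs to the job. There is more than one size of the cap; the one meant has the size given above. Leave any yellow look-alike of the jar_stand alone.

How it is judged:
By the outcome, as a careful person would: the job done as asked, in the order asked, and still so for the second after the job is handed in, with the robot touching nothing.
It also fails if it takes over 58 s, if anything falls off the work surface, if the arm or the gripper's body presses on something with over 40 N, if the wrist force passes 120 N, or if a joint passes its speed limit or range.

## Robot

A 6-joint arm with a two-finger parallel gripper is mounted at the origin on a cart in front of the work surface, level with it; the furniture and walls round the work are solid. World frame = base frame: x ahead of the robot, y to its left, z up, the work surface at z = 0. Lengths are in m, angles in rad, forces in N, time in s.
With the tool pointing down it reaches from about 0.35 to 0.85 m from the base axis. Payload 8.1 kg.
Tool frame: the origin (TCP) lies at the centre of the arm's flange, where the gripper is bolted on; the fingertips stand 186 mm ahead of it and the grasp point (between the pads) lies 167 mm ahead of it; z points along the fingers, y is the line along which they close (so a half turn about z gives the same grasp; the last joint's range is limited). The gripper opens to 93 mm and grips with 3 to 60 N. Pads are 15 mm wide; open, the fingers measure 128 mm over their backs; the gripper's body (75 mm by 188 mm) begins 65 mm behind the grasp point.
Start: joints at [1.198, 0.13, 1.488, -0, 1.523, -0.085], TCP at [0.17, 0.575, 0.405] pointing down, gripper open.
Joint ranges: [-2.96, 2.96], [-0.89, 2.26], [0.02, 2.5], [-1.34, 4.48], [0, 2.73], [-2.66, 2.66]. Speed limits (rad/s): [2.39, 2.39, 2.79, 3.14, 3.14, 3.14].

## Interface

Orientations are given as a rotation vector (axis times angle).
In Python, from plant import read_state, read_camera, camera_params, robot gives the robot as it stands.
- The arm moves only by the tool carry_out, never from a script. Its argument "targets" is a list of rows, each an object of numbers: "hand": the opening in per cent of the stroke, from 0 (shut) to 100 (fully open); "x", "y", "z": the shift along the tool's x, y, z in m; "ax", "ay", "az": the turn, a rotation vector about the tool's x, y, z in rad. In form: [{"hand": .., "x": .., "y": .., "z": .., "ax": .., "ay": .., "az": ..}, ...]. A call has 1 to 8 rows; each row is the pose to reach, as a shift and turn from the pose commanded when the call began, along the tool's axes at that moment; what a row does not reach only later rows make up. A row lasts 1/8 s, in which the tool goes at most 62.5 mm and 10.7 degrees, less where a joint would pass 70% of its speed; a pose out of reach is approached as far as the arm can. A call with a gripper value outside its range is refused whole. The fingers move at their own pace and stop on an object; "newtons" is the grip in N (left out, the last holds). Time passes only in rows, so rows that repeat a pose let the fingers close. It gives the time, the measured TCP pose, the force, the opening and the grip force at its end, in the units of the state.
- read_state(): the state, without advancing time (a new reading comes with each control period).
- read_camera(name): name is "scene" or "top" or "wrist"; returns (picture, depth): 400x640x3 uint8, blue, green, red; 400x640 float32, m along the optical axis (not along the pixel's ray), 0 where there is no reading.
- camera_params(name): a dict with "fx", "fy", "cx", "cy" (pixels), "position" and "rotation" of the camera in the world. Camera axes: x right, y up, looking along -z (the intrinsics and any distortion apply to the point x, -y, -z); pixel columns grow to the right and rows downward; lengths in m; the calibration is good to about 2 mm. The wrist camera is an equidistant fisheye: a pixel r from the principal point sees the ray r / f radians off the axis. A picture is of the moment at which its call begins: read the wrist's pose just before it. camera_params takes no time and is no camera call; for the wrist camera it gives the pose at the moment of the call.
- robot.close_job(): hands the job in; it is judged then, once.
The state is a dict: "t": time; "q": joint angles; "dq": joint speeds; "joint_torque": joint torques, N m; "tool_pos": TCP position; "orientation": TCP orientation; "force": force on the tool from outside, world axes, zero at the start; "wrist_torque": the same for the moment, N m; "opening": finger opening in m; "gripper_force": force on a finger pad.
Only numpy, scipy, OpenCV 4.12 (cv2) and the standard library are available. Lean on these libraries where they do the work, as an engineer would, in place of code of your own. Each camera call takes 0.05 s, during which the arm holds its last target. There are 200 camera calls.

## Working session

There is one attempt and no reset: what is moved stays moved. The work goes in short steps, Python scripts to look and compute and a tool call to move; the robot and the scene stay as the last step left them, time stands still between calls to the robot, and variables do not carry over. Pictures are saved under pics/ and viewed, at most 10 in all, crops included, and the job is handed in when it is done.

Besides the shell and the picture viewer there is one more tool, called after ">>>" as name(argument=value, ...), one argument or row to a line, values as JSON. carry_out: Moves the arm, as the interface text tells. Its arguments: {"type":"object","properties":{"targets":{"type":"array","items":{"type":"object","properties":{"hand":{"type":"number"},"x":{"type":"number"},"y":{"type":"number"},"z":{"type":"number"},"ax":{"type":"number"},"ay":{"type":"number"},"az":{"type":"number"}}}},"newtons":{"type":"number"}},"required":["targets"]}

```bash
ls; mkdir -p pics; cat > h.py <<'E'
import numpy as np, cv2
from plant import read_state, read_camera, camera_params, robot
def pts(name, px, d, p=None):
    p=p or camera_params(name); u,v=np.array(px,float).reshape(-1,2).T
    c=np.c_[(u-p['cx'])/p['fx'],-(v-p['cy'])/p['fy'],-np.ones_like(u)]*np.asarray(d).reshape(-1,1)
    return c@np.array(p['rotation']).T+np.array(p['position'])
def onplane(name,px,z):
    p=camera_params(name); o=np.array(p['position']); r=pts(name,px,np.ones(len(np.array(px).reshape(-1,2))),p)-o
    return o+r*((z-o[2])/r[:,2:3])
E
python3 - <<'E'
from h import *
for n in ("top","scene"):
    im,d=read_camera(n); cv2.imwrite(f"pics/{n}0.png",im); np.save(f"{n}d.npy",d)
    print(n,camera_params(n))
s=read_state();print(s)
E
```

```text
pics
top {'fx': 436.3633345872715, 'fy': 436.3633345872715, 'cx': 318.96021328381397, 'cy': 202.51015067161003, 'position': array([ 0.43061516, -0.19765754,  1.30218838]), 'rotation': array([ 0.07676854, -0.0824836 , -1.5435115 ])}
scene {'fx': 413.4378592828668, 'fy': 413.4378592828668, 'cx': 320.30762198389203, 'cy': 197.59913855883994, 'position': array([-0.33207519, -0.80134366,  0.77591203]), 'rotation': array([ 0.89255004, -0.47870452, -0.89755015])}
{'t': 0.1, 'q': array([ 1.19762565e+00,  1.31055852e-01,  1.48916795e+00,  7.68516386e-07,
        1.52298939e+00, -8.54423040e-02]), 'dq': array([-0.00124551, -0.00169204, -0.00048818, -0.00094209, -0.00095568,
       -0.00051486]), 'joint_torque': array([ 8.13225124e-04, -5.61340392e+01, -4.93096662e+01,  7.70786684e-02,
        2.90145533e-02, -2.75749591e-05]), 'tool_pos': array([0.1701923 , 0.57514143, 0.40381122]), 'orientation': array([-4.50352247e-01, -3.10877180e+00,  2.47833646e-03]), 'force': array([ 0.39524344, -0.80486075, -0.36578795]), 'wrist_torque': array([0.02687275, 0.02233448, 0.00158822]), 'gripper_force': 0.0, 'opening': 0.09320636485568443}
```

View pics/top0.png

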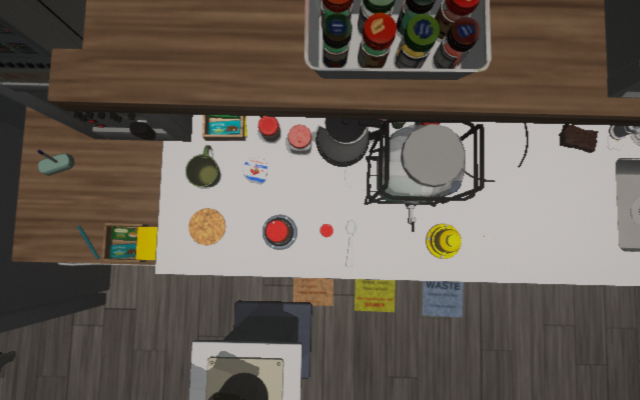

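View pics/scene0.png

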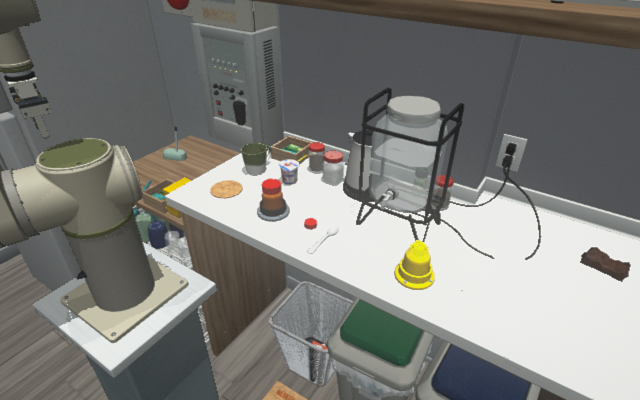

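The pictures show these candidates for the cap, in top-view pixels:
- the red cap on the amber jar in the grey stand (277,231), scene (271,187)
- a small loose red cap (327,230)
- red-lidded jars at the back (269,127) and (300,132)
- the yellow look-alike (444,240)
- red lids on the shelf (380,28)

I choose (277,231), which sits on the amber jar in the grey stand. The coaster is at (207,227), the mug at (203,170), the tub at (256,171) and the spoon at (350,243).

```bash
cat > h.py <<'E'
import numpy as np, cv2
from scipy.spatial.transform import Rotation as R
from plant import read_state, read_camera, camera_params, robot
def rays(name, px):
    p=camera_params(name); u,v=np.array(px,float).reshape(-1,2).T
    c=np.c_[(u-p['cx'])/p['fx'],-(v-p['cy'])/p['fy'],-np.ones_like(u)]
    if name=='wrist':
        q=np.c_[u-p['cx'],v-p['cy']]; r=np.hypot(*q.T)+1e-9; th=r/p['fx']
        c=np.c_[np.sin(th)*q[:,0]/r,-np.sin(th)*q[:,1]/r,-np.cos(th)]
    return np.array(p['position']), R.from_rotvec(p['rotation']).apply(c)
def onplane(name,px,z):
    o,r=rays(name,px); return o+r*((z-o[2])/r[:,2:3])
def atdepth(name,px,d):
    o,r=rays(name,px); return o+r*np.asarray(d).reshape(-1,1)
def red(im):
    h=cv2.cvtColor(im,cv2.COLOR_BGR2HSV); return (((h[...,0]<8)|(h[...,0]>172))&(h[...,1]>150)&(h[...,2]>90))
E
python3 - <<'E'
from h import *
im=cv2.imread("pics/top0.png"); d=np.load("topd.npy")
m=red(im).astype(np.uint8)
n,l,st,c=cv2.connectedComponentsWithStats(m)
for i in range(1,n):
    if st[i,4]>40: 
        k=np.argwhere(l==i)[:,::-1]; P=atdepth("top",k,d[l==i]); z=np.median(P[:,2])
        (cx,cy),r=cv2.minEnclosingCircle(k.astype(np.float32)); print(c[i].round(1),st[i],"z",z.round(3),"circ",onplane("top",[[cx,cy]],z)[0].round(4),r*2*(1.302-z)/436)
# cap top by depth: points 0.1<z<0.115 near cap
v,u=np.mgrid[0:400,0:640]; P=atdepth("top",np.c_[u.ravel(),v.ravel()],d.ravel()).reshape(400,640,3)
for nm,(cu,cv_),r,lo,hi in (("cap",(277,231),30,.095,.12),("collar",(280,231),40,.025,.05),("coaster",(207,227),30,.003,.012),("mug",(203,170),35,.06,.12),("tub",(256,171),22,.05,.09),("small",(327,230),12,.005,.05)):
    w=(np.hypot(u-cu,v-cv_)<r)&(P[...,2]>lo)&(P[...,2]<hi)
    Q=P[w]; print(nm,w.sum(),Q.min(0).round(3),Q.max(0).round(3),np.median(Q,0).round(3), ((Q.min(0)+Q.max(0))/2).round(4))
h=cv2.cvtColor(im,cv2.COLOR_BGR2HSV)
w=((h[...,0]>5)&(h[...,0]<25)&(h[...,1]>80)&(h[...,2]>80)&(np.hypot(u-207,v-227)<30)).astype(np.uint8)
cs=max(cv2.findContours(w,0,1)[0],key=cv2.contourArea); e=cv2.fitEllipse(cs); print(e,onplane("top",[e[0]],.005))
print("table z",np.median(P[255:270,180:330,2]))
cv2.imwrite("pics/crop.png",cv2.resize(im[190:270,180:380],None,fx=4,fy=4,interpolation=cv2.INTER_CUBIC))
E
```

```text
[338.5   0.9] [329   0  19   3  45] z 0.741 circ [ 0.7646 -0.2177  0.7413] 0.02314715516115239
[466.    2.6] [454   0  26   7 134] z 0.741 circ [ 0.7689 -0.3923  0.7412] 0.03217981374888444
[380.8  28.6] [365  14  32  29 566] z 0.741 circ [ 0.7274 -0.2754  0.7414] 0.040649043227354284
[450.3  50.3] [445  45  13  11  64] z 0.711 circ [ 0.7126 -0.3802  0.711 ] 0.021173095001675555
[268.  125.2] [259 116  19  19 293] z 0.101 circ [ 0.7691 -0.0514  0.1011] 0.05479449358147937
[276.6 230.8] [266 220  22  22 379] z 0.109 circ [ 0.4719 -0.0866  0.1088] 0.0609614413835238
[326.3 230.2] [321 224  12  13 113] z 0.017 circ [ 0.481  -0.2242  0.0173] 0.035758518124214426
cap 367 [ 0.444 -0.113  0.098] [ 0.502 -0.054  0.115] [ 0.472 -0.085  0.109] [ 0.473  -0.0834  0.1064]
collar 176 [ 0.433 -0.125  0.026] [ 0.512 -0.044  0.05 ] [ 0.469 -0.093  0.036] [ 0.4726 -0.0843  0.0377]
coaster 1224 [0.395 0.043 0.003] [0.569 0.216 0.012] [0.485 0.131 0.006] [0.4821 0.1292 0.0075]
mug 398 [0.591 0.087 0.06 ] [0.716 0.178 0.099] [0.651 0.142 0.085] [0.6537 0.1327 0.0793]
tub 502 [ 0.611 -0.047  0.063] [0.683 0.02  0.078] [ 0.648 -0.016  0.071] [ 0.6473 -0.0135  0.0706]
small 158 [ 0.455 -0.259  0.005] [ 0.515 -0.197  0.023] [ 0.481 -0.223  0.017] [ 0.4847 -0.2284  0.0142]
((206.59359741210938, 226.31405639648438), (35.158084869384766, 36.18384552001953), 42.188228607177734) [[0.48341747 0.13086443 0.005     ]]
table z 0.0006341992337315361
```

View pics/crop.png

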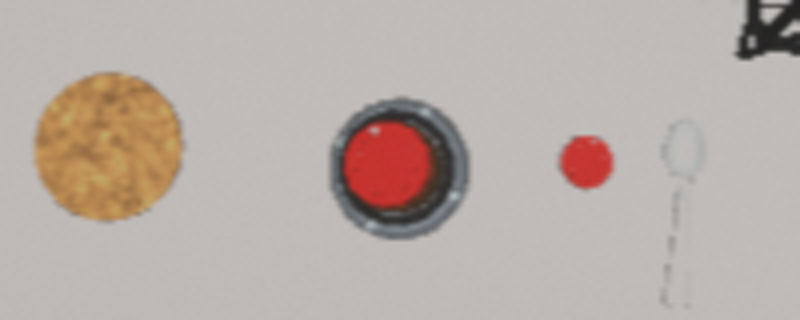

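The crop shows the chosen red cap with its white dot at crop (375,130), sitting in the grey stand with its black collar. The loose cap at (586,162) is clearly smaller, 36 mm against 61 mm measured. The cap axis is at about (0.472, -0.085) and the coaster at (0.483, 0.131).

I move to above the cap, yawing clockwise so there is room for the whole anticlockwise turn.

>>> carry_out(
  targets=[
    {"x": -0.03,"y": -0.034,"z": 0,"az": 0.178},
    {"x": -0.06,"y": -0.068,"z": 0,"az": 0.356},
    {"x": -0.089,"y": -0.103,"z": 0,"az": 0.534},
    {"x": -0.119,"y": -0.137,"z": 0,"az": 0.712},
    {"x": -0.149,"y": -0.171,"z": 0,"az": 0.89},
    {"x": -0.178,"y": -0.205,"z": 0,"az": 1.068},
    {"x": -0.208,"y": -0.24,"z": 0,"az": 1.246},
    {"x": -0.238,"y": -0.274,"z": 0,"az": 1.424,"hand": 100},
  ],
)

```text
schema error: expected keys hand, x, y, z, ax, ay, az
```

```bash
cat >> h.py <<'E'
def shift(goal, yaw_y=None):
    s=read_state(); T=R.from_rotvec(s['orientation']); y=T.as_matrix()[:,1]
    print("t",round(s['t'],2),"q",s['q'].round(3),"pos",s['tool_pos'].round(4),"F",s['force'].round(2),"T",s['wrist_torque'].round(2),"grip",round(s['gripper_force'],1),"open",round(s['opening'],4))
    print("zaxis",T.as_matrix()[:,2].round(4),"yaw_y",np.arctan2(y[1],y[0]).round(4))
    if goal is not None: print("tool shift",T.inv().apply(np.array(goal)-s['tool_pos']).round(4))
E
python3 -c "
from h import *
shift([.472,-.085,.40])"
```

```text
t 0.1 q [ 1.198  0.131  1.489  0.     1.523 -0.085] pos [0.1702 0.5751 0.4038] F [ 0.4  -0.8  -0.37] T [0.03 0.02 0.  ] grip 0.0 open 0.0932
zaxis [-6.0e-04 -1.5e-03 -1.0e+00] yaw_y 1.2831
tool shift [-0.4767 -0.5474  0.0046]
```

All keys are needed in every row.

>>> carry_out(
  targets=[
    {"hand": 100,"x": -0.03,"y": -0.034,"z": 0,"ax": 0,"ay": 0,"az": 0.178},
    {"hand": 100,"x": -0.06,"y": -0.068,"z": 0,"ax": 0,"ay": 0,"az": 0.356},
    {"hand": 100,"x": -0.089,"y": -0.103,"z": 0,"ax": 0,"ay": 0,"az": 0.534},
    {"hand": 100,"x": -0.119,"y": -0.137,"z": 0,"ax": 0,"ay": 0,"az": 0.712},
    {"hand": 100,"x": -0.149,"y": -0.171,"z": 0,"ax": 0,"ay": 0,"az": 0.89},
    {"hand": 100,"x": -0.178,"y": -0.205,"z": 0,"ax": 0,"ay": 0,"az": 1.068},
    {"hand": 100,"x": -0.208,"y": -0.24,"z": 0,"ax": 0,"ay": 0,"az": 1.246},
    {"hand": 100,"x": -0.238,"y": -0.274,"z": 0,"ax": 0,"ay": 0,"az": 1.424},
  ],
)

```text
t: 1.1
tool_pos: [0.3209, 0.2436, 0.4044]
orientation: [2.378, 2.053, -0.0]
force: [0.8, -0.1, -0.5]
opening: 0.0934
gripper_force: 0.0
```

```bash
python3 -c "
from h import *
shift([.472,-.085,.40])"
```

```text
t 1.1 q [ 0.522 -0.431  1.995 -0.     1.578  0.669] pos [0.3209 0.2436 0.4044] F [ 0.83 -0.1  -0.47] T [-0.08  0.05 -0.01] grip 0.0 open 0.0934
zaxis [-1.e-04 -2.e-04 -1.e+00] yaw_y -0.1466
tool shift [-0.303   0.1975  0.0045]
```

>>> carry_out(
  targets=[
    {"hand": 100,"x": -0.038,"y": 0.025,"z": 0.003,"ax": 0,"ay": 0,"az": 0.178},
    {"hand": 100,"x": -0.076,"y": 0.049,"z": 0.006,"ax": 0,"ay": 0,"az": 0.356},
    {"hand": 100,"x": -0.114,"y": 0.074,"z": 0.009,"ax": 0,"ay": 0,"az": 0.534},
    {"hand": 100,"x": -0.152,"y": 0.099,"z": 0.012,"ax": 0,"ay": 0,"az": 0.712},
    {"hand": 100,"x": -0.19,"y": 0.124,"z": 0.015,"ax": 0,"ay": 0,"az": 0.89},
    {"hand": 100,"x": -0.228,"y": 0.148,"z": 0.018,"ax": 0,"ay": 0,"az": 1.068},
    {"hand": 100,"x": -0.266,"y": 0.173,"z": 0.021,"ax": 0,"ay": 0,"az": 1.246},
    {"hand": 100,"x": -0.303,"y": 0.1975,"z": 0.024,"ax": 0,"ay": 0,"az": 1.424},
  ],
)

```text
t: 2.1
tool_pos: [0.474, -0.0842, 0.3803]
orientation: [-3.141, 0.001, 0.001]
force: [1.6, -0.1, 0.2]
opening: 0.093
gripper_force: 0.0
```

```bash
python3 -c "
from h import *
shift(None)
print(camera_params('wrist'))
im,d=read_camera('wrist'); cv2.imwrite('pics/w1.png',im); np.save('wd.npy',d)
m=red(im).astype(np.uint8); n,l,st,c=cv2.connectedComponentsWithStats(m)
for i in range(1,n):
    if st[i,4]>150: print(c[i].round(1),st[i],np.median(d[l==i]).round(3),onplane('wrist',c[i],.108).round(4))
shift([.472,-.085,.275])"
```

```text
t 2.1 q [-0.282 -0.183  1.841  0.     1.484  1.289] pos [ 0.474  -0.0842  0.3803] F [ 1.59 -0.12  0.19] T [0.   0.18 0.02] grip 0.0 open 0.093
zaxis [-3.e-04  2.e-04 -1.e+00] yaw_y -1.5712
{'fx': 309.70691628693146, 'fy': 309.70691628693146, 'cx': 325.5284380472423, 'cy': 200.6778404938428, 'position': array([ 0.55507958, -0.08376112,  0.36054565]), 'rotation': array([-0.23248393,  0.23164105, -1.55891213])}
[249.4  24.6] [236  17  29  17 210] 0.253 [[ 0.6304 -0.0279  0.108 ]]
[441.9 175.8] [428 161  29  30 680] 0.351 [[ 0.501  -0.1902  0.108 ]]
[326.8 205.4] [ 293  173   67   65 3284] 0.265 [[ 0.4753 -0.0892  0.108 ]]
t 2.15 q [-0.288 -0.178  1.838 -0.002  1.482  1.294] pos [ 0.4751 -0.0878  0.3798] F [-3.78 -2.12 -0.63] T [-0.11  0.32 -0.05] grip 0.0 open 0.0932
zaxis [-0.     -0.0025 -1.    ] yaw_y -1.5821
tool shift [-0.0031 -0.003   0.1047]
```

View pics/w1.png

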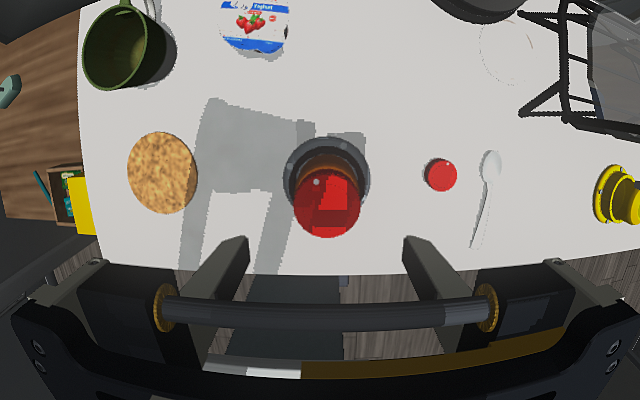

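The wrist view shows the red cap at (327,205) between the fingers with its dot at (317,182). The small cap is at (441,175), the coaster at (162,172), the mug at (122,47), the tub at (255,27) and the spoon at (487,185). The arm was still settling, so I let it rest and measure again.

>>> carry_out(
  targets=[
    {"hand": 100,"x": 0,"y": 0,"z": 0,"ax": 0,"ay": 0,"az": 0},
    {"hand": 100,"x": 0,"y": 0,"z": 0,"ax": 0,"ay": 0,"az": 0},
    {"hand": 100,"x": 0,"y": 0,"z": 0,"ax": 0,"ay": 0,"az": 0},
  ],
)

```text
t: 2.52
tool_pos: [0.4735, -0.0818, 0.3809]
orientation: [-3.141, -0.012, -0.0]
force: [-0.3, 0.4, -0.9]
opening: 0.0928
gripper_force: 0.0
```

```bash
python3 -c "
from h import *
im,d=read_camera('wrist'); cv2.imwrite('pics/w2.png',im)
p=camera_params('wrist'); print(p['position'].round(4))
m=red(im); v,u=np.nonzero(m&(np.hypot(np.arange(640)[None]-326,np.arange(400)[:,None]-205)<60))
X=atdepth('wrist',np.c_[u,v],1.0); o=p['position']
q=np.c_[u-p['cx'],v-p['cy']]; th=np.hypot(*q.T)/p['fx']
P=o+(X-o)*(d[v,u]/np.cos(th))[:,None]
print('z pct',np.percentile(P[:,2],[5,25,50,75,95]).round(4))
T=P[P[:,2]>np.percentile(P[:,2],75)-.006]; (c,r)=cv2.minEnclosingCircle(T[:,:2].astype(np.float32)); print('cap top',c,r,len(T),np.median(T[:,2]))
w=np.c_[u,v][P[:,2]>np.percentile(P[:,2],75)-.006]; Q=onplane('wrist',w,.108); c,r=cv2.minEnclosingCircle(Q[:,:2].astype(np.float32)); print('ray circle',c,r, (Q.min(0)+Q.max(0))/2)
g=cv2.cvtColor(im,cv2.COLOR_BGR2HSV); yy,xx=np.nonzero((g[...,1]<110)&(g[...,2]>150)); k=np.hypot(xx-317,yy-182)<9; print('dot',k.sum(), onplane('wrist',[[xx[k].mean(),yy[k].mean()]],.108))
h=g; w=((h[...,0]>5)&(h[...,0]<25)&(h[...,1]>80)&(h[...,2]>80)).astype(np.uint8); w[:, :115]=0; w[:,210:]=0
cs=max(cv2.findContours(w,0,1)[0],key=cv2.contourArea)[:,0]; Q=onplane('wrist',cs,.005); print('coaster',cv2.minEnclosingCircle(Q[:,:2].astype(np.float32)))
shift([.472,-.085,.275])"
```

```text
[ 0.5546 -0.0807  0.3612]
z pct [0.1073 0.1081 0.1086 0.1091 0.1098]
cap top (0.4995923936367035, -0.08500418066978455) 0.055298566818237305 3270 0.10862209674057782
ray circle (0.4735043942928314, -0.0850195661187172) 0.029304342344403267 [ 0.47338655 -0.08466229  0.108     ]
dot 8 [[ 0.49557817 -0.07619573  0.108     ]]
coaster ((0.48397281765937805, 0.13110743463039398), 0.05480749160051346)
t 2.58 q [-0.278 -0.187  1.843  0.     1.485  1.285] pos [ 0.4735 -0.0818  0.3809] F [-0.35 -1.    0.13] T [0.01 0.13 0.01] grip 0.0 open 0.0931
zaxis [ 4.e-04  0.e+00 -1.e+00] yaw_y -1.5631
tool shift [-0.0016  0.0032  0.1059]
```

The cap axis is at (0.473, -0.085), from two agreeing views. I descend until the tips are about 18 mm below the cap's top.

>>> carry_out(
  targets=[
    {"hand": 100,"x": -0.0005,"y": 0.003,"z": 0.02,"ax": 0,"ay": 0,"az": 0},
    {"hand": 100,"x": -0.0005,"y": 0.003,"z": 0.04,"ax": 0,"ay": 0,"az": 0},
    {"hand": 100,"x": -0.0005,"y": 0.003,"z": 0.06,"ax": 0,"ay": 0,"az": 0},
    {"hand": 100,"x": -0.0005,"y": 0.003,"z": 0.078,"ax": 0,"ay": 0,"az": 0},
    {"hand": 100,"x": -0.0005,"y": 0.003,"z": 0.093,"ax": 0,"ay": 0,"az": 0},
    {"hand": 100,"x": -0.0005,"y": 0.003,"z": 0.105,"ax": 0,"ay": 0,"az": 0},
    {"hand": 100,"x": -0.0005,"y": 0.003,"z": 0.105,"ax": 0,"ay": 0,"az": 0},
    {"hand": 100,"x": -0.0005,"y": 0.003,"z": 0.105,"ax": 0,"ay": 0,"az": 0},
  ],
)

```text
t: 3.58
tool_pos: [0.4735, -0.0858, 0.2763]
orientation: [3.141, 0.009, 0.001]
force: [0.1, 0.4, -0.1]
opening: 0.0932
gripper_force: 0.0
```

```bash
python3 -c "
from h import *
shift([.473,-.085,.276])"
```

```text
t 3.58 q [-0.286 -0.092  1.955  0.     1.279  1.279] pos [ 0.4735 -0.0858  0.2763] F [ 0.12  0.37 -0.15] T [-0.02  0.18 -0.02] grip 0.0 open 0.0932
zaxis [ 8.e-04 -2.e-04 -1.e+00] yaw_y -1.565
tool shift [-0.0005 -0.0008  0.0003]
```

>>> carry_out(
  targets=[
    {"hand": 50,"x": 0,"y": -0.0005,"z": 0,"ax": 0,"ay": 0,"az": 0},
    {"hand": 50,"x": 0,"y": -0.0005,"z": 0,"ax": 0,"ay": 0,"az": 0},
    {"hand": 50,"x": 0,"y": -0.0005,"z": 0,"ax": 0,"ay": 0,"az": 0},
    {"hand": 30,"x": 0,"y": -0.0005,"z": 0,"ax": 0,"ay": 0,"az": 0},
    {"hand": 10,"x": 0,"y": -0.0005,"z": 0,"ax": 0,"ay": 0,"az": 0},
    {"hand": 0,"x": 0,"y": -0.0005,"z": 0,"ax": 0,"ay": 0,"az": 0},
  ],
  newtons=60,
)

```text
t: 4.32
tool_pos: [0.4732, -0.0852, 0.2758]
orientation: [3.142, 0.009, 0.0]
force: [1.1, -0.1, 0.8]
opening: 0.0571
gripper_force: 60.0
```

```bash
python3 -c "
from h import *
shift([.473,-.085,.276])"
```

```text
t 4.33 q [-0.285 -0.093  1.956 -0.     1.278  1.28 ] pos [ 0.4732 -0.0852  0.2758] F [ 1.06 -0.05  0.79] T [0.   0.17 0.01] grip 60.0 open 0.0571
zaxis [ 1.e-04 -0.e+00 -1.e+00] yaw_y -1.565
tool shift [-0.0002 -0.0002 -0.0002]
```

The cap is gripped with hardly any side force. Now the short hard anticlockwise twist.

>>> carry_out(
  targets=[
    {"hand": 0,"x": 0,"y": 0,"z": 0,"ax": 0,"ay": 0,"az": -0.18},
    {"hand": 0,"x": 0,"y": 0,"z": 0,"ax": 0,"ay": 0,"az": -0.36},
    {"hand": 0,"x": 0,"y": 0,"z": 0,"ax": 0,"ay": 0,"az": -0.5},
    {"hand": 0,"x": 0,"y": 0,"z": 0,"ax": 0,"ay": 0,"az": -0.5},
    {"hand": 0,"x": 0,"y": 0,"z": 0,"ax": 0,"ay": 0,"az": -0.5},
  ],
)

```text
t: 4.95
tool_pos: [0.4733, -0.0852, 0.2759]
orientation: [3.043, 0.781, 0.0]
force: [0.1, -0.9, 1.4]
opening: 0.0572
gripper_force: 60.0
```

```bash
python3 -c "
from h import *
shift([.473,-.085,.276])
im,d=read_camera('top'); cv2.imwrite('pics/t2.png',im)
g=cv2.cvtColor(im,cv2.COLOR_BGR2HSV)
print(red(im)[210:250,260:295].sum())
im,d=read_camera('wrist'); cv2.imwrite('pics/w3.png',im)"
```

```text
t 4.95 q [-0.285 -0.093  1.956  0.     1.278  0.783] pos [ 0.4733 -0.0852  0.2759] F [ 0.11 -0.94  1.37] T [-0.02  0.04  0.01] grip 60.0 open 0.0572
zaxis [ 3.e-04 -0.e+00 -1.e+00] yaw_y -1.0682
tool shift [-0.0001 -0.0003 -0.0001]
0
```

View pics/w3.png

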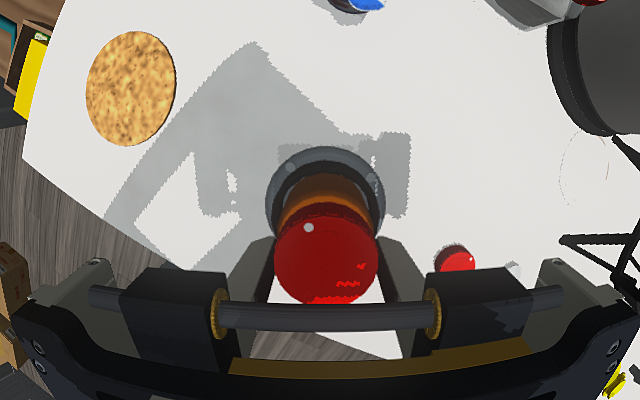

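The wrist view shows the cap held between the pads, with its dot at (308,227), still in the same place relative to the gripper. I check its angle numerically while turning on to 0.9 rad.

>>> carry_out(
  targets=[
    {"hand": 0,"x": 0,"y": 0,"z": 0,"ax": 0,"ay": 0,"az": -0.14},
    {"hand": 0,"x": 0,"y": 0,"z": 0,"ax": 0,"ay": 0,"az": -0.28},
    {"hand": 0,"x": 0,"y": 0,"z": 0,"ax": 0,"ay": 0,"az": -0.42},
    {"hand": 0,"x": 0,"y": 0,"z": 0,"ax": 0,"ay": 0,"az": -0.42},
    {"hand": 0,"x": 0,"y": 0,"z": 0,"ax": 0,"ay": 0,"az": -0.42},
  ],
)

```text
t: 5.68
tool_pos: [0.4732, -0.0852, 0.2759]
orientation: [2.813, 1.398, 0.0]
force: [0.7, -0.2, 1.8]
opening: 0.0572
gripper_force: 60.0
```

```bash
cat >> h.py <<'E'
def dot(z=.108,c=(.473,-.085)):
    im,d=read_camera('wrist'); g=cv2.cvtColor(im,cv2.COLOR_BGR2HSV)
    yy,xx=np.nonzero((g[...,1]<110)&(g[...,2]>120)); k=np.hypot(xx-308,yy-227)<14
    P=onplane('wrist',[[xx[k].mean(),yy[k].mean()]],z)[0]; print("dot n",k.sum(),P.round(4),"bearing",np.arctan2(P[1]-c[1],P[0]-c[0]).round(3),"r",np.hypot(P[1]-c[1],P[0]-c[0]).round(4))
    return im
E
python3 -c "
from h import *
shift([.473,-.085,.276]); dot()"
```

```text
t 5.67 q [-0.285 -0.093  1.956  0.     1.278  0.364] pos [ 0.4732 -0.0852  0.2759] F [ 0.65 -0.21  1.82] T [-0.05 -0.01  0.03] grip 60.0 open 0.0572
zaxis [ 2.e-04 -0.e+00 -1.e+00] yaw_y -0.6487
tool shift [ 0.     -0.0003 -0.0001]
dot n 73 [ 0.4795 -0.0619  0.108 ] bearing 1.298 r 0.0239
```

The cap followed exactly: the dot bearing went from 0.36 to 1.30 rad. The turn is now about 0.92 rad. I make a gentle lift test, just beyond the 1.5 mm play.

>>> carry_out(
  targets=[
    {"hand": 0,"x": 0,"y": 0,"z": -0.001,"ax": 0,"ay": 0,"az": 0},
    {"hand": 0,"x": 0,"y": 0,"z": -0.0018,"ax": 0,"ay": 0,"az": 0},
    {"hand": 0,"x": 0,"y": 0,"z": -0.0024,"ax": 0,"ay": 0,"az": 0},
    {"hand": 0,"x": 0,"y": 0,"z": -0.0024,"ax": 0,"ay": 0,"az": 0},
    {"hand": 0,"x": 0,"y": 0,"z": -0.0024,"ax": 0,"ay": 0,"az": 0},
  ],
)

```text
t: 6.35
tool_pos: [0.4729, -0.0851, 0.2776]
orientation: [-2.81, -1.402, 0.001]
force: [-0.1, 0.5, -6.3]
opening: 0.0579
gripper_force: 60.0
```

```bash
python3 -c "
from h import *
shift([.473,-.085,.276])"
```

```text
t 6.35 q [-0.285 -0.095  1.954  0.     1.283  0.36 ] pos [ 0.4729 -0.0851  0.2776] F [-0.1   0.47 -6.28] T [-0.07  0.04  0.02] grip 60.0 open 0.0579
zaxis [-1.1e-03  3.0e-04 -1.0e+00] yaw_y -0.6451
tool shift [ 0.0002 -0.      0.0016]
```

It is held (-6.3 N). I lower, turn 0.14 rad and test again, each time in one call.

>>> carry_out(
  targets=[
    {"hand": 0,"x": 0,"y": 0,"z": 0.0016,"ax": 0,"ay": 0,"az": 0},
    {"hand": 0,"x": 0,"y": 0,"z": 0.0018,"ax": 0,"ay": 0,"az": -0.07},
    {"hand": 0,"x": 0,"y": 0,"z": 0.0018,"ax": 0,"ay": 0,"az": -0.14},
    {"hand": 0,"x": 0,"y": 0,"z": 0.0018,"ax": 0,"ay": 0,"az": -0.14},
    {"hand": 0,"x": 0,"y": 0,"z": 0.0008,"ax": 0,"ay": 0,"az": -0.14},
    {"hand": 0,"x": 0,"y": 0,"z": 0,"ax": 0,"ay": 0,"az": -0.14},
    {"hand": 0,"x": 0,"y": 0,"z": 0,"ax": 0,"ay": 0,"az": -0.14},
    {"hand": 0,"x": 0,"y": 0,"z": 0,"ax": 0,"ay": 0,"az": -0.14},
  ],
)

```text
t: 7.35
tool_pos: [0.4732, -0.0852, 0.2782]
orientation: [-2.706, -1.596, 0.0]
force: [-0.4, 0.1, -0.1]
opening: 0.0573
gripper_force: 60.0
```

The force dropped to nearly nothing at the same lift, so it looks free. I lift a little more and check.

>>> carry_out(
  targets=[
    {"hand": 0,"x": 0,"y": 0,"z": -0.001,"ax": 0,"ay": 0,"az": 0},
    {"hand": 0,"x": 0,"y": 0,"z": -0.002,"ax": 0,"ay": 0,"az": 0},
    {"hand": 0,"x": 0,"y": 0,"z": -0.002,"ax": 0,"ay": 0,"az": 0},
  ],
)

```text
t: 7.72
tool_pos: [0.4731, -0.0852, 0.2801]
orientation: [-2.706, -1.596, 0.0]
force: [-1.1, 0.9, -1.7]
opening: 0.0571
gripper_force: 60.0
```

```bash
python3 -c "
from h import *
shift([.473,-.085,.276]); dot(.112)"
```

```text
t 7.72 q [-0.285 -0.098  1.952 -0.     1.288  0.22 ] pos [ 0.4731 -0.0852  0.2801] F [-1.13  0.93 -1.74] T [ 0.02  0.32 -0.01] grip 60.0 open 0.0571
zaxis [-3.e-04  1.e-04 -1.e+00] yaw_y -0.505
tool shift [ 0.0001 -0.0002  0.0041]
dot n 75 [ 0.4759 -0.0613  0.112 ] bearing 1.451 r 0.0239
```

Only the cap's own weight (-1.7 N) is on the tool at 4 mm of rise, so it is free. I lift in small rows.

>>> carry_out(
  targets=[
    {"hand": 0,"x": 0,"y": 0,"z": -0.002,"ax": 0,"ay": 0,"az": 0},
    {"hand": 0,"x": 0,"y": 0,"z": -0.004,"ax": 0,"ay": 0,"az": 0},
    {"hand": 0,"x": 0,"y": 0,"z": -0.006,"ax": 0,"ay": 0,"az": 0},
    {"hand": 0,"x": 0,"y": 0,"z": -0.006,"ax": 0,"ay": 0,"az": 0},
  ],
)

```text
t: 8.28
tool_pos: [0.4735, -0.0853, 0.2867]
orientation: [2.705, 1.595, 0.001]
force: [-1.1, -0.1, -1.5]
opening: 0.0574
gripper_force: 60.0
```

>>> carry_out(
  targets=[
    {"hand": 0,"x": 0,"y": 0,"z": -0.005,"ax": 0,"ay": 0,"az": 0},
    {"hand": 0,"x": 0,"y": 0,"z": -0.01,"ax": 0,"ay": 0,"az": 0},
    {"hand": 0,"x": 0,"y": 0,"z": -0.017,"ax": 0,"ay": 0,"az": 0},
    {"hand": 0,"x": 0,"y": 0,"z": -0.027,"ax": 0,"ay": 0,"az": 0},
    {"hand": 0,"x": 0,"y": 0,"z": -0.04,"ax": 0,"ay": 0,"az": 0},
    {"hand": 0,"x": 0,"y": 0,"z": -0.055,"ax": 0,"ay": 0,"az": 0},
    {"hand": 0,"x": 0,"y": 0,"z": -0.065,"ax": 0,"ay": 0,"az": 0},
    {"hand": 0,"x": 0,"y": 0,"z": -0.065,"ax": 0,"ay": 0,"az": 0},
  ],
)

```text
t: 9.28
tool_pos: [0.4736, -0.0853, 0.3525]
orientation: [2.705, 1.595, 0.002]
force: [0.2, 0.7, -1.8]
opening: 0.0577
gripper_force: 60.0
```

```bash
python3 -c "
from h import *
im=dot(.179); cv2.imwrite('pics/w4.png',im)
shift([.484,.131,.351])"
```

```text
dot n 76 [ 0.4751 -0.0629  0.179 ] bearing 1.474 r 0.0223
t 9.32 q [-0.285 -0.166  1.879  0.     1.428  0.22 ] pos [ 0.4733 -0.0852  0.3516] F [-0.16 -0.35 -1.79] T [-0.05  0.14  0.01] grip 60.0 open 0.0573
zaxis [ 9.e-04 -2.e-04 -1.e+00] yaw_y -0.505
tool shift [ 0.1944 -0.0953  0.0005]
```

View pics/w4.png

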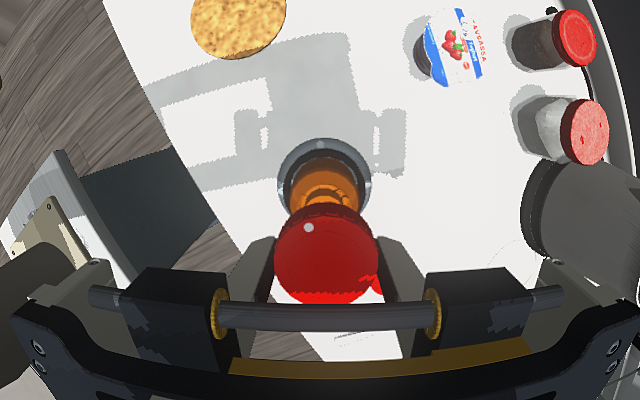

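The view shows the cap in the gripper (dot at (308,227)) and the amber jar left seated in its stand with an open mouth at (325,190). The coaster is at (238,25). I carry the cap over to the coaster, yawing so the gripper body keeps away from the mug.

>>> carry_out(
  targets=[
    {"hand": 0,"x": 0.015,"y": -0.0075,"z": 0,"ax": 0,"ay": 0,"az": 0.1},
    {"hand": 0,"x": 0.043,"y": -0.021,"z": 0,"ax": 0,"ay": 0,"az": 0.22},
    {"hand": 0,"x": 0.073,"y": -0.036,"z": 0,"ax": 0,"ay": 0,"az": 0.36},
    {"hand": 0,"x": 0.104,"y": -0.051,"z": 0,"ax": 0,"ay": 0,"az": 0.5},
    {"hand": 0,"x": 0.135,"y": -0.066,"z": 0,"ax": 0,"ay": 0,"az": 0.64},
    {"hand": 0,"x": 0.164,"y": -0.081,"z": 0,"ax": 0,"ay": 0,"az": 0.78},
    {"hand": 0,"x": 0.185,"y": -0.091,"z": 0,"ax": 0,"ay": 0,"az": 0.88},
    {"hand": 0,"x": 0.1945,"y": -0.0955,"z": 0,"ax": 0,"ay": 0,"az": 0.9},
  ],
)

```text
t: 10.32
tool_pos: [0.4833, 0.1325, 0.3502]
orientation: [-3.131, -0.259, 0.002]
force: [0.5, 0.1, -1.2]
opening: 0.057
gripper_force: 60.0
```

>>> carry_out(
  targets=[
    {"hand": 0,"x": 0,"y": 0,"z": 0,"ax": 0,"ay": 0,"az": 0},
    {"hand": 0,"x": 0,"y": 0,"z": 0,"ax": 0,"ay": 0,"az": 0},
    {"hand": 0,"x": 0,"y": 0,"z": 0,"ax": 0,"ay": 0,"az": 0},
  ],
)

```text
t: 10.7
tool_pos: [0.4837, 0.1307, 0.351]
orientation: [3.131, 0.259, -0.0]
force: [0.0, -0.1, -1.7]
opening: 0.0574
gripper_force: 60.0
```

```bash
python3 -c "
from h import *
shift([.484,.131,.198])"
```

```text
t 10.7 q [ 0.162 -0.108  1.827 -0.     1.423  1.567] pos [0.4837 0.1307 0.351 ] F [ 0.04 -0.07 -1.65] T [-0.05  0.13  0.04] grip 60.0 open 0.0574
zaxis [-3.e-04 -2.e-04 -1.e+00] yaw_y -1.4054
tool shift [ 0.0004 -0.0003  0.153 ]
```

>>> carry_out(
  targets=[
    {"hand": 0,"x": 0,"y": 0,"z": 0.018,"ax": 0,"ay": 0,"az": 0},
    {"hand": 0,"x": 0,"y": 0,"z": 0.043,"ax": 0,"ay": 0,"az": 0},
    {"hand": 0,"x": 0,"y": 0,"z": 0.07,"ax": 0,"ay": 0,"az": 0},
    {"hand": 0,"x": 0,"y": 0,"z": 0.097,"ax": 0,"ay": 0,"az": 0},
    {"hand": 0,"x": 0,"y": 0,"z": 0.12,"ax": 0,"ay": 0,"az": 0},
    {"hand": 0,"x": 0,"y": 0,"z": 0.138,"ax": 0,"ay": 0,"az": 0},
    {"hand": 0,"x": 0,"y": 0,"z": 0.149,"ax": 0,"ay": 0,"az": 0},
    {"hand": 0,"x": 0,"y": 0,"z": 0.149,"ax": 0,"ay": 0,"az": 0},
  ],
)

```text
t: 11.7
tool_pos: [0.4833, 0.1311, 0.2012]
orientation: [3.131, 0.26, -0.003]
force: [-0.6, -0.2, -1.4]
opening: 0.0574
gripper_force: 60.0
```

>>> carry_out(
  targets=[
    {"hand": 0,"x": 0,"y": 0,"z": 0.001,"ax": 0,"ay": 0,"az": 0},
    {"hand": 0,"x": 0,"y": 0,"z": 0.002,"ax": 0,"ay": 0,"az": 0},
    {"hand": 0,"x": 0,"y": 0,"z": 0.003,"ax": 0,"ay": 0,"az": 0},
    {"hand": 0,"x": 0,"y": 0,"z": 0.003,"ax": 0,"ay": 0,"az": 0},
    {"hand": 0,"x": 0,"y": 0,"z": 0.003,"ax": 0,"ay": 0,"az": 0},
  ],
)

```text
t: 12.32
tool_pos: [0.4837, 0.1312, 0.1992]
orientation: [3.131, 0.26, 0.0]
force: [-0.0, 0.6, -1.9]
opening: 0.0572
gripper_force: 60.0
```

```bash
python3 -c "
from h import *
shift([.484,.131,.198])"
```

```text
t 12.32 q [ 0.163  0.072  1.947 -0.     1.122  1.568] pos [0.4837 0.1312 0.1992] F [-0.01  0.59 -1.91] T [-0.06  0.13 -0.  ] grip 60.0 open 0.0572
zaxis [ 1.e-04  0.e+00 -1.e+00] yaw_y -1.405
tool shift [0.0002 0.0003 0.0012]
```

Not down yet. I go 1 mm at a time.

>>> carry_out(
  targets=[
    {"hand": 0,"x": 0,"y": 0,"z": 0.0005,"ax": 0,"ay": 0,"az": 0},
    {"hand": 0,"x": 0,"y": 0,"z": 0.001,"ax": 0,"ay": 0,"az": 0},
    {"hand": 0,"x": 0,"y": 0,"z": 0.001,"ax": 0,"ay": 0,"az": 0},
  ],
)

```text
t: 12.7
tool_pos: [0.4837, 0.1312, 0.1981]
orientation: [3.131, 0.26, -0.0]
force: [1.2, 0.4, -0.9]
opening: 0.0574
gripper_force: 60.0
```

>>> carry_out(
  targets=[
    {"hand": 0,"x": 0,"y": 0,"z": 0.0005,"ax": 0,"ay": 0,"az": 0},
    {"hand": 0,"x": 0,"y": 0,"z": 0.001,"ax": 0,"ay": 0,"az": 0},
    {"hand": 0,"x": 0,"y": 0,"z": 0.001,"ax": 0,"ay": 0,"az": 0},
  ],
)

```text
t: 13.08
tool_pos: [0.4837, 0.1312, 0.1971]
orientation: [-3.131, -0.26, 0.0]
force: [0.3, -0.4, -1.4]
opening: 0.0575
gripper_force: 60.0
```

>>> carry_out(
  targets=[
    {"hand": 0,"x": 0,"y": 0,"z": 0.0004,"ax": 0,"ay": 0,"az": 0},
    {"hand": 0,"x": 0,"y": 0,"z": 0.0008,"ax": 0,"ay": 0,"az": 0},
    {"hand": 0,"x": 0,"y": 0,"z": 0.0008,"ax": 0,"ay": 0,"az": 0},
    {"hand": 0,"x": 0,"y": 0,"z": 0.0008,"ax": 0,"ay": 0,"az": 0},
  ],
)

```text
t: 13.58
tool_pos: [0.4837, 0.1312, 0.1968]
orientation: [3.131, 0.26, -0.0]
force: [-4.0, -1.1, 6.1]
opening: 0.0572
gripper_force: 60.0
```

The cap touches down at 6 N. I ease off slightly, then open.

>>> carry_out(
  targets=[
    {"hand": 0,"x": 0,"y": 0,"z": -0.0004,"ax": 0,"ay": 0,"az": 0},
    {"hand": 0,"x": 0,"y": 0,"z": -0.0004,"ax": 0,"ay": 0,"az": 0},
    {"hand": 63,"x": 0,"y": 0,"z": -0.0004,"ax": 0,"ay": 0,"az": 0},
    {"hand": 70,"x": 0,"y": 0,"z": -0.0004,"ax": 0,"ay": 0,"az": 0},
    {"hand": 85,"x": 0,"y": 0,"z": -0.0004,"ax": 0,"ay": 0,"az": 0},
    {"hand": 100,"x": 0,"y": 0,"z": -0.0004,"ax": 0,"ay": 0,"az": 0},
    {"hand": 100,"x": 0,"y": 0,"z": -0.0004,"ax": 0,"ay": 0,"az": 0},
    {"hand": 100,"x": 0,"y": 0,"z": -0.0004,"ax": 0,"ay": 0,"az": 0},
  ],
)

```text
t: 14.58
tool_pos: [0.4837, 0.1312, 0.1967]
orientation: [-3.131, -0.26, -0.0]
force: [0.4, -0.1, 0.5]
opening: 0.0928
gripper_force: 0.0
```

>>> carry_out(
  targets=[
    {"hand": 100,"x": 0,"y": 0,"z": -0.01,"ax": 0,"ay": 0,"az": 0},
    {"hand": 100,"x": 0,"y": 0,"z": -0.03,"ax": 0,"ay": 0,"az": 0},
    {"hand": 100,"x": 0,"y": 0,"z": -0.06,"ax": 0,"ay": 0,"az": 0},
    {"hand": 100,"x": 0,"y": 0,"z": -0.09,"ax": 0,"ay": 0,"az": 0},
    {"hand": 100,"x": 0,"y": 0,"z": -0.12,"ax": 0,"ay": 0,"az": 0},
    {"hand": 100,"x": 0,"y": 0,"z": -0.15,"ax": 0,"ay": 0,"az": 0},
    {"hand": 100,"x": 0,"y": 0,"z": -0.16,"ax": 0,"ay": 0,"az": 0},
    {"hand": 100,"x": 0,"y": 0,"z": -0.16,"ax": 0,"ay": 0,"az": 0},
  ],
)

```text
t: 15.58
tool_pos: [0.4839, 0.1312, 0.3573]
orientation: [-3.131, -0.26, -0.002]
force: [1.0, 0.4, 0.0]
opening: 0.0931
gripper_force: 0.0
```

```bash
python3 -c "
from h import *
shift(None)
im,d=read_camera('wrist'); cv2.imwrite('pics/w5.png',im)
m=red(im).astype(np.uint8); n,l,st,c=cv2.connectedComponentsWithStats(m); i=1+np.argmax(st[1:,4]); k=np.argwhere(l==i)[:,::-1]
Q=onplane('wrist',k,.029); print(c[i],st[i],cv2.minEnclosingCircle(Q[:,:2].astype(np.float32)))
im,d=read_camera('scene'); cv2.imwrite('pics/s2.png',cv2.resize(im[120:290,170:370],None,fx=4,fy=3.5))"
```

```text
t 15.57 q [ 0.163 -0.113  1.82  -0.     1.433  1.568] pos [0.4839 0.1312 0.3573] F [1.01 0.42 0.04] T [ 0.06  0.19 -0.05] grip 0.0 open 0.0931
zaxis [ 1.4e-03  2.0e-04 -1.0e+00] yaw_y -1.405
[325.58860494 189.16589862] [ 298  161   56   56 2387] ((0.48337337374687195, 0.13137748837471008), 0.029693689197301865)
```

View pics/w5.png

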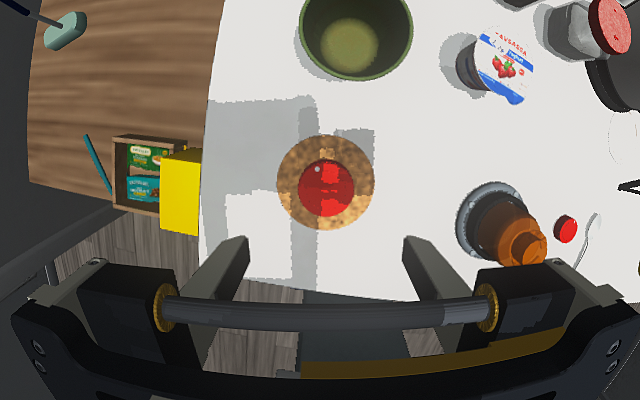

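View pics/s2.png

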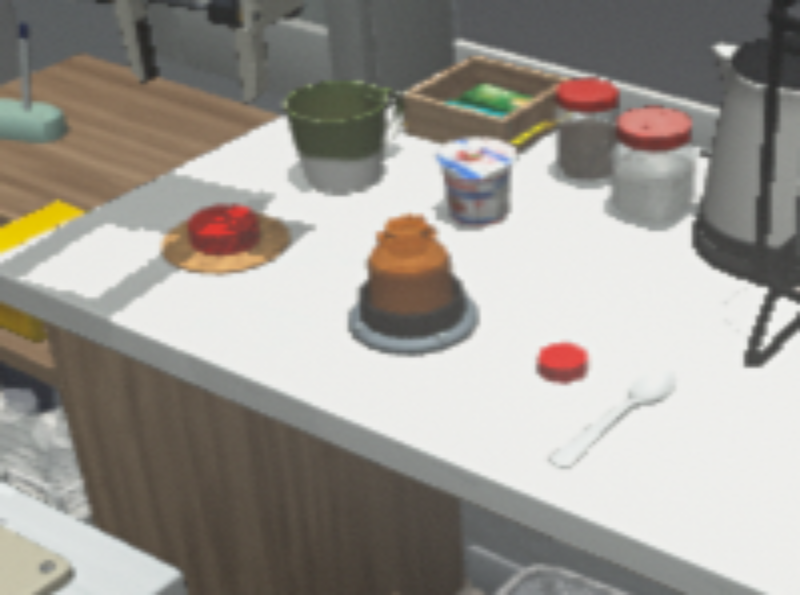

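The cap stands right way up (dot on top) in the middle of the coaster at wrist pixel (325,189), at (0.483, 0.131). The open jar is seated in its stand at scene crop (410,285), and the mug, tub and spoon are untouched. I hand in.

```bash
python3 -c "
from plant import robot
print(robot.close_job())"
```

```text
the job is handed in; nothing more can be done
None
```

The jar is open and still seated in its stand, the red cap lies right way up in the middle of the coaster, the mug, tub and spoon were not touched, and the job was handed in at about 16 s with no verdict shown.

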